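Roll the washed sieve into its draining cradle

ROBOT

A 6-joint arm with a two-finger parallel gripper is mounted at the origin on the work surface. World frame = base frame: x ahead of the robot, y to its left, z up, the work surface at z = 0. Lengths are in m, angles in degrees, forces in N, time in s.
With the tool pointing down it reaches from about 0.4 to 0.825 m from the base axis. Payload 7 kg.
Tool frame: the origin (TCP) lies at the very end of the fingers, on their centre line; the grasp point (between the pads) lies 19 mm behind it; x points along the fingers, y is the direction in which the jaws open and shut, and the axes are right-handed (so a half turn about x gives the same grasp; the last joint's range is limited). The gripper opens to 88 mm and grips with 3 to 60 N. Pads are 19 mm wide; open, the fingers measure 130 mm over their backs; the gripper's body (78 mm by 193 mm) begins 47 mm behind the grasp point.
Start: joints at [16.507, 20.546, 0.682, 0, -70.136, -16.507], TCP at [0.675, -0, 0.227] pointing down, gripper open.
Joint ranges: [-176.03, 176.03], [-82.01, 121.73], [-58.28, 71.71], [-173.87, 95.51], [-174.79, -0.11], [-173.66, 173.66]. Speed limits (degrees/s): [136.94, 136.94, 172.46, 180, 180, 180].

INTERFACE

Orientations are given as [roll, pitch, yaw] about the fixed x, y, z axes, in that order (R = Rz(yaw) Ry(pitch) Rx(roll)).
In Python, from plant import monitor, eyes, ticket gives the robot as it stands. The module is installed in compiled form; this text tells all that it offers.
- The arm moves only by the shell command python3 -m crank 'ROWS'. ROWS is JSON, a list of rows, each an object with "linear": the shift along the world's x, y, z in units of 60 mm (1.0 is 60 mm), a list of three; "rot": the turn, a rotation vector about the world's x, y, z in units of 5 degrees (1.0 is 5 degrees), a list of three; "hand": the opening, from 0 (shut) to 1 (fully open). In form: [{"linear": [tx, ty, tz], "rot": [ax, ay, az], "hand": hand}, ...]. A call has 1 to 20 rows; each row shifts and turns the pose as measured when the row begins; what a row does not reach is not made up. A row lasts 1/8 s, in which the tool goes at most 62.5 mm and 10.7 degrees, less where a joint would pass 70% of its speed; a pose out of reach is approached as far as the arm can. A call is refused whole if a number of a shift passes 1 or a number of a turn 1, either way. A call with a gripper value outside its range is refused whole. The fingers move at their own pace and stop on an object; the grip force is fixed at half the most. Time passes only in rows, so rows that do not move let the fingers close. It gives the time, the measured TCP pose, the force and the opening at its end, in the units of the state.
- monitor.get_obs(): the state, without advancing time (a new reading comes with each control period).
- eyes.snapshot(name): name is "scene" or "side" or "wrist"; returns a dict with "image" (480x640x3 uint8, red, green, blue), "depth" (480x640 float32, m along the optical axis (not along the pixel's ray), 0 where there is no reading), "K" (3x3 intrinsics, pixels), "camera_from_world" (4x4, takes a point from world to camera coordinates); the wrist camera has in their place "hand_eye" (4x4, takes a point from camera to tool coordinates, whose origin is the TCP and whose axes are the tool frame's). Camera axes: x right, y up, looking along -z (the intrinsics and any distortion apply to the point x, -y, -z); pixel columns grow to the right and rows downward; lengths in m; the calibration is good to about 2 mm. The wrist camera is an equidistant fisheye: a pixel r from the principal point sees the ray r / f radians off the axis. A picture is of the moment at which its call begins: read the wrist's pose just before it.
- ticket.close_job(): hands the job in, once; it reports no verdict.
The state is a dict: "clock": time; "joint_pos": joint angles; "qvel": joint speeds; "tau": joint torques, N m; "tool_pos": TCP position; "orientation": TCP orientation; "force": force on the tool from outside, world axes, zero at the start; "moment": the same for the moment, N m; "opening": finger opening in m.
Only numpy, scipy, OpenCV 4.12 (cv2) and the standard library are available. Lean on these libraries where they do the work, as an engineer would, in place of code of your own. Each camera call takes 0.05 s, during which the arm holds its last target.

TASK

Roll the washed sieve that stands on its rim along the bench, over the low front bar of the white draining cradle, so that it comes to rest standing upright between the cradle's front bar and back stop, facing squarely along it. Let it turn on its rim instead of dragging it, never lift it or let it fall flat, and leave the other things on the bench where they are.

Things in the scene. Friction and masses are not known exactly. Their poses are not given: they have to be found in the camera images.
- sieve: Steel sieve standing on its rim: cylinder 100 mm in diameter, 40 mm wide, flat mesh faces (solid to touch), about 0.35 kg. Origin: its centre. Its y axis is the axle (level); x and z turn as it rolls, z up at first. It starts 200 to 270 mm before the cradle, aimed at it within about 5 degrees and 20 mm, the lane free. It coasts easily and topples beyond 20 degrees of lean.
- sieve_plate (a point): Small bright plate on the sieve's faces, 40 mm from its centre along its own z: at the top at first, it shows how far the sieve has turned (half a turn is 157 mm of rolling). Pushed from behind below its middle height the sieve turns freely; pushed above it, it tends to jam and slide.
- cradle: White plastic frame fixed to the bench, no floor. Origin: on the bench where the sieve shall stand; x the way it rolls in, z up. Half-round front bar, 4 mm high, across at x = -24 mm (2 to 3 N push the sieve over it). Back stop 20 mm high at x = 42 to 54. Side rails 8 mm high, x = -30 to 54, inner faces at y = -45 and +45. The sieve then has up to 4 mm of play along x.
- flat_sieve: A like sieve lying flat beyond the cradle, 100 mm across, 40 mm high, loose; leave alone. Origin: centre of its underside.
- beaker: Glass beaker, 72 mm across, 95 mm high, loose, right of the lane; leave alone. Origin: centre of its underside.
- flask: Conical glass flask, 72 mm across, 108 mm high, loose, right of the lane; leave alone. Origin: centre of its underside.
- jar: Brown jar, 60 mm across, 75 mm high, loose, beyond the cradle; leave alone. Origin: centre of its underside.
- wash_bottle: White bottle, 64 mm across, 150 mm high, loose, well beyond the cradle; leave alone. Origin: centre of its underside.
- brush: Wooden brush, 170 mm long, lying left of the lane (robot's side); leave alone. Origin: centre of its underside.
There are look-alikes about, which are no part of the job. What is shaped like the sieve but pink, purple or turquoise is not meant.

How it is judged (in metres and radians):
On the way:
1. the sieve has rolled about half a turn on its rim on the way: its plate has come down from the top to the bottom (height (world z) of sieve_plate below 0.025 m).
At the end, for the whole second after the job is handed in: The sieve stands still and upright (axle within 5 degrees of level) on the bench between front bar and back stop: centre within 10 mm of the cradle's origin along it and within 30 mm across it, its rolling direction within 14 degrees of the cradle's (x of sieve in the frame of cradle between -0.01 and 0.01 m and y of sieve in the frame of cradle between -0.03 and 0.03 m and height (world z) of sieve between 0.046 and 0.054 m and angle between sieve's own y axis and vertical between 1.47 and 1.67 rad and angle between the y axis of sieve and the y axis of cradle, either way round below 0.25 rad and linear speed of sieve below 0.02 m/s); the robot touches nothing.
It fails at once if the sieve is lifted: its centre rises more than 25 mm above rolling height (height (world z) of sieve above 0.075 m).
It fails at once if the sieve falls over (leans more than 30 degrees) (angle between sieve's own y axis and vertical below 1.05 rad or angle between sieve's own y axis and vertical above 2.09 rad).
It fails at once if another loose thing on the bench is shifted by more than 30 mm (distance of any of beaker, flask, flat_sieve, jar, wash_bottle, brush from where it was at the start of the episode above 0.03 m).
It also fails if it takes over 48 s, if anything falls off the work surface, if the arm or the gripper's body presses on something with over 40 N, if the wrist force passes 120 N, or if a joint passes its speed limit or range.

## Working session

There is one attempt and no reset: what is moved stays moved. The work goes in short steps, Python scripts to look and compute and a shell command to move; the robot and the scene stay as the last step left them, time stands still between calls to the robot, and variables do not carry over. Pictures are saved under pics/ and viewed, and the job is handed in when it is done.

```bash
mkdir -p pics
python3 - <<'E'
from plant import monitor, eyes
import cv2,numpy as np
o=monitor.get_obs();print(o)
for n in("scene","side","wrist"):
    s=eyes.snapshot(n);cv2.imwrite(f"pics/{n}0.png",s["image"][:,:,::-1]);np.savez(f"{n}0.npz",**s)
    print(n,s["K"].tolist(),[ (k,np.round(s[k],3).tolist()) for k in s if k in("camera_from_world","hand_eye")], s.keys())
E
```

```text
{'clock': 0.0, 'joint_pos': array([ 1.65077922e+01,  2.05905547e+01,  6.32884771e-01, -1.86862825e-02,
       -7.01355886e+01, -1.65070760e+01]), 'qvel': array([-0.04135208,  0.01831387,  0.00934838,  0.00878689, -0.0195037 ,
       -0.0790376 ]), 'tau': array([-8.00930356e-04, -5.82726967e+01,  2.93058443e+01,  6.99745238e+00,
        6.93249181e-03, -2.06530804e-04]), 'tool_pos': array([ 6.74507019e-01, -2.68425902e-05,  2.25630381e-01]), 'orientation': array([  95.84118083,   89.9051009 , -174.16446678]), 'force': array([-0.26141086,  0.43592579,  0.50223093]), 'moment': array([0.02962557, 0.01089199, 0.00305961]), 'opening': 0.08769410738140765}
scene [[522.7636515058475, 0.0, 323.5839644209022], [0.0, 522.7636515058475, 233.13368079873297], [0.0, 0.0, 1.0]] [('camera_from_world', [[0.731, 0.682, -0.01, -0.408], [-0.45, 0.494, 0.744, 0.17], [0.513, -0.54, 0.668, -1.591], [0.0, 0.0, 0.0, 1.0]])] dict_keys(['image', 'depth', 'K', 'camera_from_world'])
side [[439.35222572053385, 0.0, 321.4358373509705], [0.0, 439.35222572053385, 241.93888150332663], [0.0, 0.0, 1.0]] [('camera_from_world', [[0.7, -0.714, -0.014, -0.378], [0.43, 0.405, 0.807, -0.308], [-0.571, -0.571, 0.59, -0.696], [0.0, 0.0, 0.0, 1.0]])] dict_keys(['image', 'depth', 'K', 'camera_from_world'])
wrist [[371.64829954431775, 0.0, 323.97612670198924], [0.0, 371.64829954431775, 237.33761718389368], [0.0, 0.0, 1.0]] [('hand_eye', [[-0.0, 0.259, -0.966, -0.159], [1.0, -0.001, -0.0, -0.0], [-0.001, -0.966, -0.259, -0.07], [0.0, 0.0, 0.0, 1.0]])] dict_keys(['image', 'depth', 'K', 'hand_eye'])
```

View pics/scene0.png

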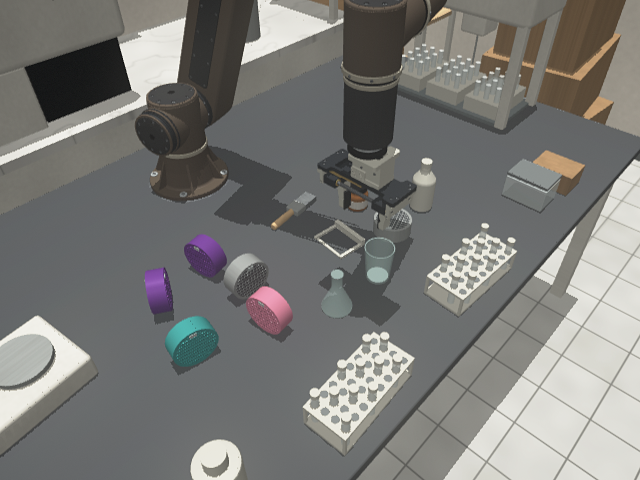

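View pics/side0.png

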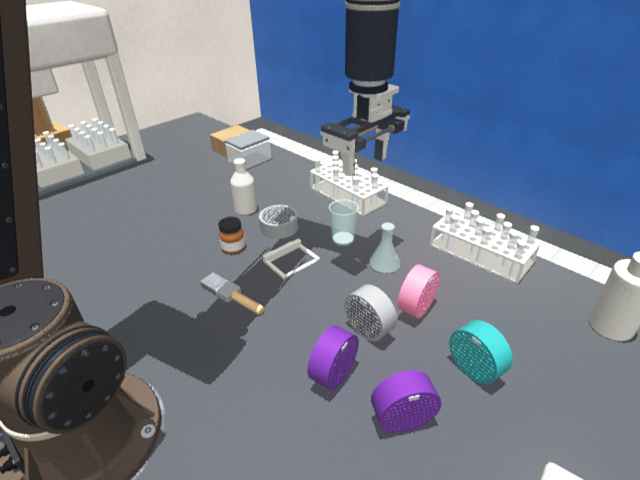

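View pics/wrist0.png

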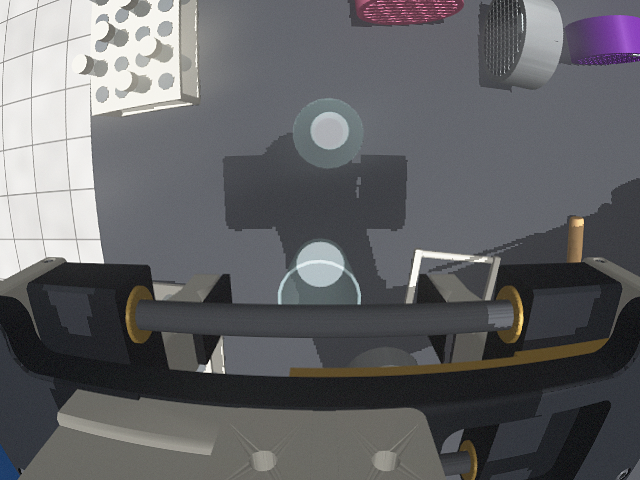

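The upright sieve-like things in the scene view are grey (246,275), purple (205,256) and (159,290), pink (269,311) and turquoise (192,341). Only the grey one fits: it is steel, and it stands upright in front of the cradle at (340,238). The flat grey one at (392,224) is flat_sieve. I'll confirm this in an enlarged crop and measure.

```bash
cat > h.py <<'E'
import numpy as np,cv2
def load(n): return dict(np.load(n))
def cloud(s):
    K=s["K"];d=s["depth"];v,u=np.mgrid[:480,:640]
    p=np.stack([(u-K[0,2])/K[0,0]*d,-(v-K[1,2])/K[1,1]*d,-d,np.ones_like(d)],-1)
    w=p@np.linalg.inv(s["camera_from_world"]).T
    w=w[...,:3];w[d<=0]=np.nan
    return w
def ray(s,u,v,z):
    K=s["K"];M=np.linalg.inv(s["camera_from_world"])
    r=M[:3,:3]@np.array([(u-K[0,2])/K[0,0],-(v-K[1,2])/K[1,1],-1]);o=M[:3,3]
    return o+r*(z-o[2])/r[2]
def proj(s,p):
    c=s["camera_from_world"]@np.append(p,1);c=c[:3]*[1,-1,-1];q=s["K"]@c;return q[:2]/q[2]
E
python3 - <<'E'
from h import *
for n in("scene","side"):
    s=load(n+"0.npz");w=cloud(s)
    print(n)
    pts={"scene":dict(sieve=(246,275),pink=(269,308),beaker=(379,262),flask=(337,300),flat=(395,218),jar=(356,205),wb=(423,190),purp=(205,255),brush=(295,210)),"side":dict(sieve=(370,313),pink=(420,292),flat=(278,220),jar=(232,235),wb=(243,190),purp=(333,358),brush=(235,293))}[n]
    for k,(u,v) in pts.items(): print(k,np.round(w[v,u],3))
a=cv2.imread("pics/scene0.png")[220:320,190:400];b=cv2.imread("pics/side0.png")[225:350,230:440]
cv2.imwrite("pics/crop.png",np.vstack([cv2.resize(a,(780,371)),cv2.resize(b,(780,464))])[:, :][:835][::1])
cv2.imwrite("pics/cropA.png",cv2.resize(a,None,fx=3.6,fy=3.6,interpolation=2));cv2.imwrite("pics/cropB.png",cv2.resize(b,None,fx=3.6,fy=3.6,interpolation=2))
E
```

```text
scene
sieve [ 0.503 -0.196  0.079]
pink [ 0.622 -0.233  0.094]
beaker [0.699 0.036 0.082]
flask [ 0.68  -0.086  0.039]
flat [0.608 0.221 0.046]
jar [0.482 0.213 0.026]
wb [0.613 0.334 0.076]
purp [ 0.385 -0.219  0.081]
brush [0.368 0.089 0.021]
side
sieve [ 0.463 -0.2    0.074]
pink [ 0.563 -0.24   0.085]
flat [0.583 0.196 0.042]
jar [0.457 0.218 0.049]
wb [0.581 0.331 0.077]
purp [ 0.332 -0.231  0.091]
brush [0.356 0.075 0.02 ]
```

View pics/cropA.png

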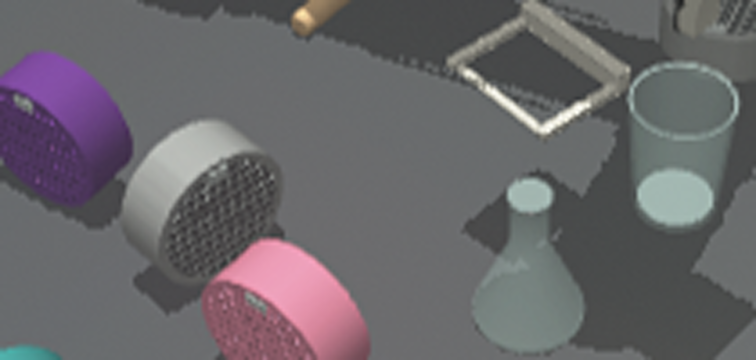

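View pics/cropB.png

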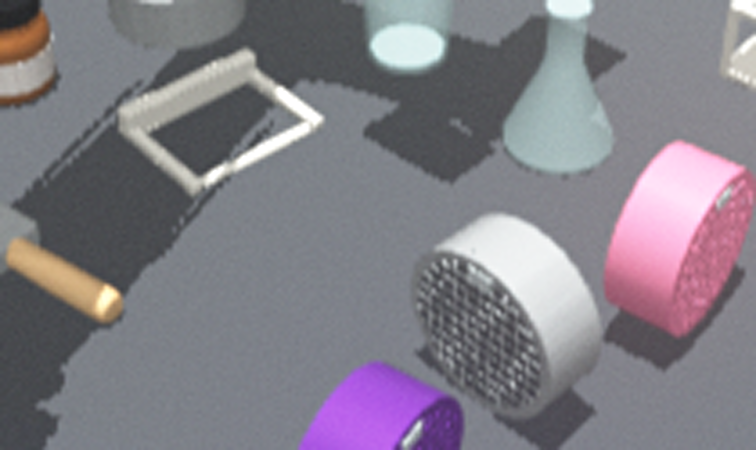

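The crops confirm it: the grey steel sieve has its plate at the top (crop A ≈ (215,170)) and is aimed at the white cradle. Next I'll fit both poses.

```bash
cat > m.py <<'E'
from h import *
from scipy.optimize import least_squares
def sieve_fit(ss,c0,rad=0.085,ang0=None,verbose=True):
    P=[]
    for s in ss:
        w=cloud(s);im=s["image"].astype(int);sat=im.max(-1)-im.min(-1)
        m=(np.hypot(w[...,0]-c0[0],w[...,1]-c0[1])<rad)&(w[...,2]>.012)&(w[...,2]<.115)&(sat<25)
        m=cv2.erode(m.astype(np.uint8),np.ones((3,3)))>0
        P.append(w[m])
    P=np.vstack(P)
    def sd(q):
        c=np.array([q[0],q[1],.05]);a=np.array([np.cos(q[2]),np.sin(q[2]),0]);
        t=np.array([-a[1],a[0],0]);r=P-c
        ax=np.abs(r@t)-.02;rr=np.hypot(r@a,r[:,2])-.05
        out=np.hypot(np.maximum(ax,0),np.maximum(rr,0))
        return out+np.minimum(np.maximum(ax,rr),0)
    best=None
    for a0 in ([ang0] if ang0 is not None else np.radians(np.arange(0,180,30))):
        f=least_squares(sd,[c0[0],c0[1],a0],loss="soft_l1",f_scale=.003)
        if best is None or f.cost<best.cost: best=f
    r=sd(best.x)
    return best.x,len(P),np.median(np.abs(r))
E
python3 - <<'E'
from m import *
S=[load("scene0.npz"),load("side0.npz")]
c=(.483,-.198)
for ss in(S[:1],S[1:],S):
    q,n,r=sieve_fit(ss,c);print(np.round(q[:2],4),np.degrees(q[2])%180,n,r)
for s,o,(y0,y1,x0,x1) in zip(S,"ab",((215,262,305,375),(235,283,255,325))):
    w=cloud(s);im=s["image"].astype(int)
    m=(im.min(-1)>105)&(w[...,2]<.03)
    mm=np.zeros_like(m);mm[y0:y1,x0:x1]=m[y0:y1,x0:x1]
    P=w[mm];print(len(P))
    cs,_=cv2.findContours(mm.astype(np.uint8),cv2.RETR_EXTERNAL,2);k=max(cs,key=cv2.contourArea)
    h=cv2.convexHull(k);print(cv2.approxPolyDP(h,2.5,True)[:,0].tolist())
    cv2.imwrite(f"pics/cr{o}.png",cv2.resize(s["image"][y0:y1,x0:x1,::-1],None,fx=10,fy=10,interpolation=0))
E
```

```text
[ 0.4827 -0.1817] 86.95462122132749 1219 0.0009352644545182615
[ 0.484  -0.1831] 87.12811948934507 1833 0.0005848233242530566
[ 0.4835 -0.1826] 87.11673365620402 3052 0.000800257872347613
690
[[337, 219], [364, 238], [361, 246], [340, 259], [314, 237]]
1940
[[255, 235], [290, 235], [323, 248], [324, 282], [286, 282], [255, 263]]
```

View pics/cra.png

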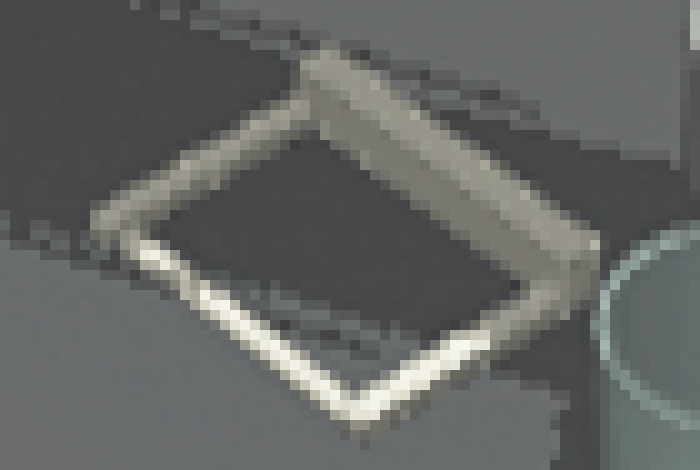

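View pics/crb.png

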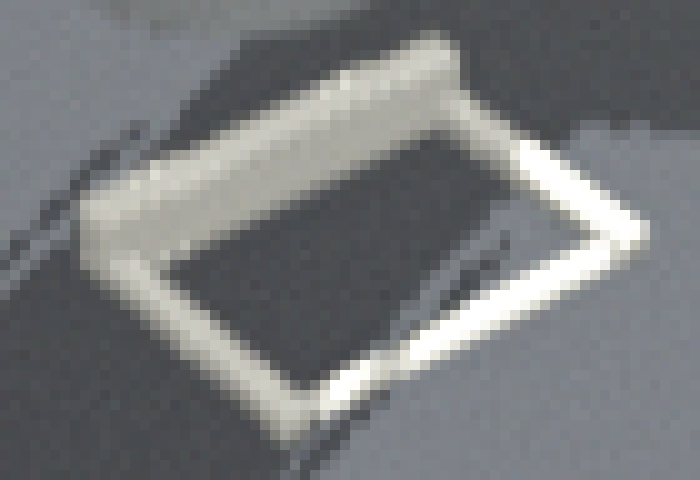

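Run:
```python
from m import *
A,B=load("scene0.npz"),load("side0.npz")
C=dict(FL=[(314.2,236.5,.008),(284,277.5,.008)],FR=[(340.7,256.5,.008),(319.8,258,.008)],BL=[(336.3,219.8,.02),(263,254.3,.02)],BR=[(365,238.3,.02),(299.6,238.3,.02)])
R={}
for k,(a,b) in C.items():
    p,q=ray(A,*a),ray(B,*b);R[k]=(p+q)/2;print(k,np.round(p,4),np.round(q,4))
print("w",np.linalg.norm(R["FL"]-R["FR"]),np.linalg.norm(R["BL"]-R["BR"]),"len",np.linalg.norm((R["FL"]-R["BL"])[:2]),np.linalg.norm((R["FR"]-R["BR"])[:2]))
F=(R["FL"]+R["FR"])/2;Bk=(R["BL"]+R["BR"])/2
d=(Bk-F)[:2];print("dir",np.degrees(np.arctan2(d[1],d[0])))
for a,b in(("FL","FR"),("BL","BR")):
    e=(R[b]-R[a])[:2];print("dirperp",np.degrees(np.arctan2(e[1],e[0]))+90)
mid=(F+Bk)[:2]/2;u=d/np.linalg.norm(d);print("origin",mid-u*.012)
# depth cloud refinement: cradle points in that frame
for s in(A,B):
    w=cloud(s);im=s["image"].astype(int)
    m=(w[...,2]>.014)&(w[...,2]<.03)&(np.hypot(w[...,0]-mid[0],w[...,1]-mid[1])<.075)&(im.min(-1)>100)
    P=w[m];c=cv2.fitLine(P[:,:2].astype(np.float32),2,0,.01,.01).ravel();print(len(P),"backstop line",np.degrees(np.arctan2(c[1],c[0])),P.mean(0), ((P[:,:2]-mid)@u).min()+.012,((P[:,:2]-mid)@u).max()+.012)
```

```text
FL [0.4721 0.0563 0.008 ] [0.4693 0.0488 0.008 ]
FR [0.5732 0.0472 0.008 ] [0.5749 0.0399 0.008 ]
BL [0.4792 0.1351 0.02  ] [0.4821 0.1365 0.02  ]
BR [0.5831 0.1303 0.02  ] [0.5858 0.1206 0.02  ]
w 0.1037402303869463 0.10432966000184588 len 0.0838528936475506 0.08256705942847169
dir 82.97860436083191
dirperp 85.02800044990727
dirperp 84.30994764189592
origin [0.52598904 0.07741858]
166 backstop line -6.5385466 [0.53400822 0.12570946 0.01900769] 0.04137438433957121 0.059182159711155924
194 backstop line -6.3041334 [0.52938395 0.12482279 0.01885717] 0.040737503710486685 0.0561283816415134
```

Run:
```python
from m import *
S=[load("scene0.npz"),load("side0.npz")]
W=np.vstack([cloud(s).reshape(-1,3) for s in S]);C=np.vstack([s["image"].reshape(-1,3) for s in S])
h=cv2.cvtColor(C[None],cv2.COLOR_RGB2HSV)[0].astype(int)
q=np.array([.4835,-.1826]);a=np.radians(80.7);u=np.array([np.cos(a),np.sin(a)]);t=np.array([u[1],-u[0]])
for k,lo,hi in(("purple",125,150),("pink",160,178),("turq",80,95)):
    m=(h[:,0]>=lo)&(h[:,0]<=hi)&(h[:,1]>90)&(W[:,2]>.01)&(W[:,2]<.12)&(np.hypot(*(W[:,:2]-q).T)<.4)
    P=W[m]
    if k=="purple":
        _,l,c=cv2.kmeans(P[:,:2].astype(np.float32),2,None,(3,50,1e-4),5,1)
        G=[P[l.ravel()==i] for i in(0,1)]
    else: G=[P]
    for g in G:
        f=(g[:,:2]-q)@u;r=(g[:,:2]-q)@t
        print(k,len(g),"world",np.round(np.percentile(g,[1,99],axis=0),3).tolist(),"fwd",np.round(np.percentile(f,[1,99]),3),"right",np.round(np.percentile(r,[1,99]),3))
for k,p in dict(beaker=(.70,.05),flask=(.68,-.085),flat=(.595,.205),jar=(.47,.215),brush=(.36,.08),cradle=(.526,.0775)).items():
    print(k,(np.array(p)-q)@u,(np.array(p)-q)@t)
```

```text
Traceback (most recent call last):
cv2.error: OpenCV(4.12.0) /io/opencv/modules/core/src/kmeans.cpp:259: error: (-215:Assertion failed) (unsigned)_labels.at<int>(i) < (unsigned)K in function 'kmeans'
```

Run:
```python
from m import *
S=[load("scene0.npz"),load("side0.npz")]
W=np.vstack([cloud(s).reshape(-1,3) for s in S]);C=np.vstack([s["image"].reshape(-1,3) for s in S])
h=cv2.cvtColor(C[None],cv2.COLOR_RGB2HSV)[0].astype(int)
q=np.array([.4835,-.1826]);a=np.radians(80.7);u=np.array([np.cos(a),np.sin(a)]);t=np.array([u[1],-u[0]])
for k,lo,hi in(("purple",125,150),("pink",160,178),("turq",80,95)):
    m=(h[:,0]>=lo)&(h[:,0]<=hi)&(h[:,1]>90)&(W[:,2]>.01)&(W[:,2]<.12)&(np.hypot(*(W[:,:2]-q).T)<.4)
    P=W[m]
    G=[P] if k!="purple" else [P[P[:,1]>-.30],P[P[:,1]<=-.30]]
    for g in G:
        f=(g[:,:2]-q)@u;r=(g[:,:2]-q)@t
        print(k,len(g),"world",np.round(np.percentile(g,[1,99],axis=0),3).tolist(),"fwd",np.round(np.percentile(f,[1,99]),3),"right",np.round(np.percentile(r,[1,99]),3))
for k,p in dict(beaker=(.70,.05),flask=(.68,-.085),flat=(.595,.205),jar=(.47,.215),brush=(.36,.08),cradle=(.526,.0775)).items():
    print(k,(np.array(p)-q)@u,(np.array(p)-q)@t)
```

```text
purple 3310 world [[0.309, -0.234, 0.014], [0.408, -0.182, 0.101]] fwd [-0.077 -0.014] right [-0.169 -0.07 ]
purple 4101 world [[0.323, -0.386, 0.013], [0.419, -0.309, 0.101]] fwd [-0.215 -0.147] right [-0.133 -0.035]
pink 1215 world [[0.548, -0.242, 0.014], [0.646, -0.193, 0.098]] fwd [-0.047  0.014] right [0.067 0.167]
turq 4603 world [[0.514, -0.429, 0.012], [0.568, -0.333, 0.101]] fwd [-0.234 -0.139] right [0.067 0.11 ]
beaker 0.26452986690510105 0.17606521381343193
flask 0.12807226876811487 0.17814461533424963
flat 0.40052410173230324 0.047396771319696246
jar 0.3901921812584512 -0.07757623144218828
brush 0.23919023922216248 -0.16431384439798333
cradle 0.26354933423430343 -9.17859216948717e-05
```

```bash
python3 -m crank '[{"linear":[-0.53,-0.51,-0.1],"rot":[0,0,-0.1],"hand":0.7},{"linear":[-0.53,-0.51,-0.1],"rot":[0,0,-0.1],"hand":0.7},{"linear":[-0.53,-0.51,-0.1],"rot":[0,0,-0.1],"hand":0.7},{"linear":[-0.53,-0.51,-0.1],"rot":[0,0,-0.1],"hand":0.7},{"linear":[-0.53,-0.51,-0.1],"rot":[0,0,-0.1],"hand":0.7},{"linear":[-0.53,-0.51,-0.1],"rot":[0,0,-0.1],"hand":0.7},{"linear":[0,0,0],"rot":[0,0,0],"hand":0.7}]'
python3 - <<'E'
from plant import monitor
from scipy.spatial.transform import Rotation as R
o=monitor.get_obs();M=R.from_euler('xyz',o["orientation"],degrees=True).as_matrix();print(o["tool_pos"],o["opening"],M.round(3))
E
```

```text
clock: 1.02
tool_pos: [0.4761, -0.1876, 0.1859]
orientation: [93.0, 89.7, 180.0]
force: [1.7, 0.0, -0.2]
opening: 0.0613
[ 0.47606647 -0.18760861  0.18591853] 0.06134530422339566 [[-0.005 -0.999  0.053]
 [ 0.     0.053  0.999]
 [-1.     0.005 -0.   ]]
```

```bash
python3 -m crank '[{"linear":[0.06,0.04,-0.5],"rot":[0,0,0],"hand":0.7},{"linear":[0.06,0.04,-0.4],"rot":[0,0,0],"hand":0.7},{"linear":[0,0,0],"rot":[0,0,0],"hand":0.7}]'
python3 - <<'E'
from plant import monitor,eyes
import cv2
print(monitor.get_obs()["tool_pos"])
s=eyes.snapshot("wrist");cv2.imwrite("pics/w1.png",s["image"][:,:,::-1])
E
```

```text
clock: 1.4
tool_pos: [0.4847, -0.1827, 0.1317]
orientation: [98.3, 89.8, -174.8]
force: [-0.6, 0.4, -0.2]
opening: 0.0616
[ 0.48466573 -0.18270651  0.13170974]
```

View pics/w1.png

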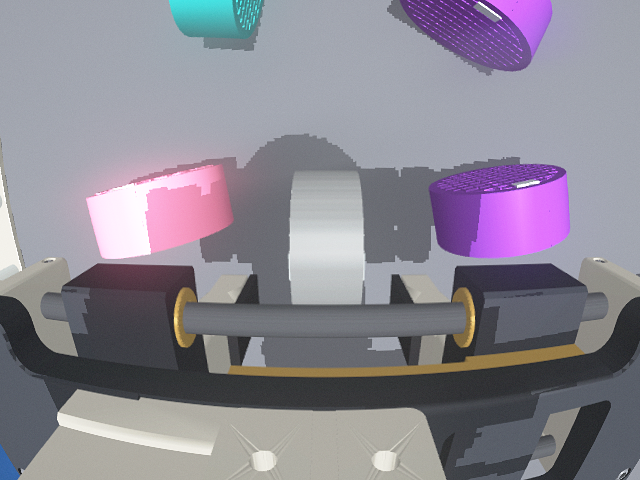

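The wrist view shows the sieve rim (290–364, centred at about 326) midway between the fingers, so I'll go down around it.

```bash
python3 -m crank '[{"linear":[0,0,-0.4],"rot":[0,0,0],"hand":0.7},{"linear":[0,0,-0.4],"rot":[0,0,0],"hand":0.7},{"linear":[0,0,-0.3],"rot":[0,0,0],"hand":0.7},{"linear":[0,0,-0.2],"rot":[0,0,0],"hand":0.7},{"linear":[0,0,-0.05],"rot":[0,0,0],"hand":0.7}]'; python3 -m crank '[{"linear":[0,0,0],"rot":[0,0,0],"hand":0.55},{"linear":[0,0,0],"rot":[0,0,0],"hand":0.5},{"linear":[0,0,0],"rot":[0,0,0],"hand":0.4},{"linear":[0,0,0],"rot":[0,0,0],"hand":0.4}]'
```

```text
clock: 2.08
tool_pos: [0.4909, -0.1825, 0.0557]
orientation: [-100.0, 89.5, -12.9]
force: [-0.1, -0.2, -0.3]
opening: 0.0611
clock: 2.58
tool_pos: [0.4903, -0.1826, 0.0574]
orientation: [-100.9, 89.5, -13.8]
force: [-2.5, 0.4, 0.5]
opening: 0.0412
```

```bash
python3 -m crank '[{"linear":[0,0,0],"rot":[0,0,-0.5],"hand":0.4},{"linear":[0,0,0],"rot":[0,0,-0.5],"hand":0.4},{"linear":[0,0,0],"rot":[0,0,0],"hand":0.4}]'
python3 - <<'E'
from plant import monitor,eyes
from m import *
from scipy.spatial.transform import Rotation as R
o=monitor.get_obs();M=R.from_euler('xyz',o["orientation"],degrees=True).as_matrix();print(o["tool_pos"],o["opening"],M.round(3))
S=[eyes.snapshot(n) for n in("scene","side")]
c=(.489,-.183)
for s in S:
    q,n,r=sieve_fit([s],c,.07,np.radians(82));print(q[:2],np.degrees(q[2]),n,r)
cv2.imwrite("pics/side2.png",S[1]["image"][200:400,250:500,::-1].repeat(3,0).repeat(3,1))
E
```

```text
clock: 2.95
tool_pos: [0.4901, -0.1824, 0.0574]
orientation: [-97.3, 89.5, -15.3]
force: [-1.1, 0.3, -0.5]
opening: 0.0403
[ 0.49005877 -0.18235509  0.05744782] 0.04032280571072245 [[ 0.008 -0.99   0.14 ]
 [-0.002  0.14   0.99 ]
 [-1.    -0.008 -0.001]]
[ 0.4888857  -0.18162689] 82.4144917568696 567 0.001007910568920762
[ 0.48890133 -0.18290445] 84.31522385839537 1243 0.000854082884589949
```

View pics/side2.png

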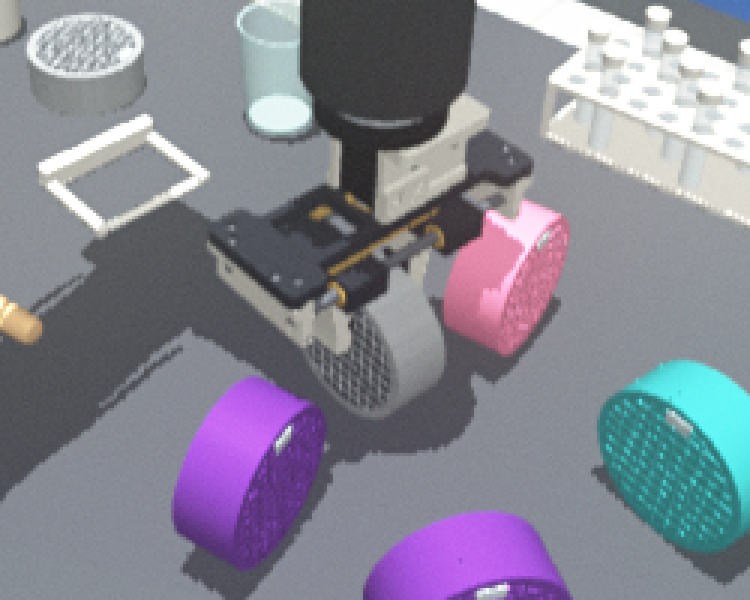

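```bash
python3 -m crank '[{"linear":[0,0,0],"rot":[0,0,0],"hand":0.6},{"linear":[0,0,0],"rot":[0,0,0],"hand":0.7},{"linear":[0,0,0],"rot":[0,0,0],"hand":0.7},{"linear":[0,0,0.3],"rot":[0,0,0],"hand":0.7},{"linear":[0,0,0.4],"rot":[0,0,0],"hand":0.7},{"linear":[0,0,0.4],"rot":[0,0,0],"hand":0.7},{"linear":[0,0,0.1],"rot":[0,0,0],"hand":0.5},{"linear":[-0.09,-0.6,0],"rot":[0,0,0],"hand":0.2},{"linear":[-0.09,-0.6,0],"rot":[0,0,0],"hand":0.2},{"linear":[0,0,0],"rot":[0,0,0],"hand":0.2},{"linear":[0,0,0],"rot":[0,0,0],"hand":0.2}]'
python3 - <<'E'
from plant import monitor,eyes
from m import *
from scipy.spatial.transform import Rotation as R
o=monitor.get_obs();M=R.from_euler('xyz',o["orientation"],degrees=True).as_matrix();print(o["tool_pos"],o["opening"],M.round(3))
S=[eyes.snapshot(n) for n in("scene","side")]
c=(.489,-.183)
for s in S:
    q,n,r=sieve_fit([s],c,.075,np.radians(82));print(q[:2],np.degrees(q[2]),n,r)
    a=q[2];u=np.array([np.cos(a),np.sin(a)]);t=np.array([u[1],-u[0]]);d=np.array([.5262,.0775])-q[:2];e=o["tool_pos"][:2]-q[:2]
    print("to cradle fwd/right",d@u,d@t,"tool",e@u,e@t)
E
```

```text
clock: 4.42
tool_pos: [0.4802, -0.2557, 0.1303]
orientation: [-94.2, 89.4, -11.9]
force: [-0.5, 0.0, -0.8]
opening: 0.0192
[ 0.48023498 -0.25568237  0.13027782] 0.01919350398257599 [[ 0.01  -0.991  0.135]
 [-0.002  0.135  0.991]
 [-1.    -0.01  -0.001]]
[ 0.48849302 -0.18202012] 82.07459588732178 1088 0.0009986675323417557
to cradle fwd/right 0.2622404737937092 0.0015632189508683078 tool -0.07409730842627661 0.001977656710300808
[ 0.48978577 -0.1832073 ] 82.14954762003876 1270 0.000565497221638506
to cradle fwd/right 0.26323767968305084 0.0004634830472979002 tool -0.07310035690336608 0.00043793878890335163
```

```bash
python3 -m crank '[{"linear":[0,0,-0.5],"rot":[0,0,0],"hand":0.2},{"linear":[0,0,-0.5],"rot":[0,0,0],"hand":0.2},{"linear":[0,0,-0.3],"rot":[0,0,0],"hand":0.2},{"linear":[0,0,-0.1],"rot":[0,0,0],"hand":0.2},{"linear":[0,0,0],"rot":[0,0,0],"hand":0.2}]'
```

```text
clock: 5.15
tool_pos: [0.4822, -0.2522, 0.0452]
orientation: [-94.3, 89.3, -11.7]
force: [-0.4, -0.1, 1.0]
opening: 0.0176
```

```bash
python3 -m crank '[{"linear":[0.01,0.1,0],"rot":[0.25,-0.035,0],"hand":0.2},{"linear":[0.01,0.1,-0.02],"rot":[0.25,-0.035,0],"hand":0.2},{"linear":[0.01,0.1,-0.02],"rot":[0.25,-0.035,0],"hand":0.2},{"linear":[0.01,0.1,-0.02],"rot":[0.25,-0.035,0],"hand":0.2},{"linear":[0.01,0.1,-0.02],"rot":[0.25,-0.035,0],"hand":0.2},{"linear":[0.01,0.1,0],"rot":[0.25,-0.035,0],"hand":0.2},{"linear":[0.01,0.1,0],"rot":[0.25,-0.035,0],"hand":0.2},{"linear":[0,0,0],"rot":[0,0,0],"hand":0.2}]'
cat > look.py <<'E'
from plant import monitor,eyes
from m import *
import sys
from scipy.spatial.transform import Rotation as R
def look(c,ang,tag,names=("scene","side")):
    o=monitor.get_obs();M=R.from_euler('xyz',o["orientation"],degrees=True).as_matrix()
    print(o["clock"],"tcp",o["tool_pos"].round(4),"point",M[:,0].round(3),"toolhead",np.degrees(np.arctan2(M[1,1],M[0,1]))-90,"F",o["force"].round(1))
    for n in names:
        s=eyes.snapshot(n)
        cv2.imwrite(f"pics/{tag}{n}.png",cv2.resize(s["image"][180:400,180:500,::-1],None,fx=2.5,fy=2.5,interpolation=2))
        q,k,r=sieve_fit([s],c,.09,np.radians(ang));a=q[2];u=np.array([np.cos(a),np.sin(a)]);t=np.array([u[1],-u[0]])
        e=o["tool_pos"][:2]-q[:2];cu=np.radians(83.7);cu=np.array([np.cos(cu),np.sin(cu)]);d=q[:2]-[.5262,.0775]
        print(n,"sieve",q[:2].round(4),"head",np.degrees(a).round(1),"n",k,"res",r.round(4),"tool f/r",(e@u).round(4),(e@t).round(4),"cradle x,y",(d@cu).round(4),(-d[0]*cu[1]+d[1]*cu[0]).round(4))
E
python3 -c "
from look import *
look((.492,-.155),82,'p1')"
```

```text
clock: 6.15
tool_pos: [0.4886, -0.2074, 0.0426]
orientation: [-6.6, 80.5, 75.9]
force: [0.6, -0.5, 0.3]
opening: 0.0171
6.15 tcp [ 0.4886 -0.2074  0.0426] point [ 0.04   0.16  -0.986] toolhead 82.43360029073219 F [ 0.6 -0.5  0.3]
scene sieve [ 0.4943 -0.1416] head 83.1 n 561 res 0.001 tool f/r -0.066 0.0023 cradle x,y -0.2213 0.0077
side sieve [ 0.4957 -0.1452] head 84.2 n 342 res 0.0009 tool f/r -0.0625 -0.0008 cradle x,y -0.2247 0.0059
```

```bash
python3 -m crank '[{"linear":[0.01,0.1,0],"rot":[0,0,0],"hand":0.2},{"linear":[0.01,0.1,0],"rot":[0,0,0],"hand":0.2},{"linear":[0.01,0.1,0],"rot":[0,0,0],"hand":0.2},{"linear":[0.01,0.1,0],"rot":[0,0,0],"hand":0.2},{"linear":[0.01,0.1,-0.02],"rot":[0.25,-0.035,0],"hand":0.2},{"linear":[0.01,0.1,-0.02],"rot":[0.25,-0.035,0],"hand":0.2},{"linear":[0.01,0.1,-0.02],"rot":[0.25,-0.035,0],"hand":0.2},{"linear":[0.01,0.1,-0.02],"rot":[0.25,-0.035,0],"hand":0.2},{"linear":[0.01,0.1,-0.02],"rot":[0.25,-0.035,0],"hand":0.2},{"linear":[0.01,0.1,-0.02],"rot":[0.25,-0.035,0],"hand":0.2},{"linear":[0.01,0.1,0],"rot":[0.25,-0.035,0],"hand":0.2},{"linear":[0.01,0.1,0],"rot":[0,0,0],"hand":0.2}]';python3 -c "
from look import *
look((.502,-.07),82,'p2')"
```

```text
clock: 7.75
tool_pos: [0.5023, -0.1345, 0.0405]
orientation: [-6.2, 71.2, 76.4]
force: [-2.1, -0.5, 6.3]
opening: 0.0174
7.75 tcp [ 0.5023 -0.1345  0.0405] point [ 0.076  0.313 -0.947] toolhead 82.31509038368145 F [-2.1 -0.5  6.3]
scene sieve [ 0.5033 -0.0754] head 82.9 n 534 res 0.001 tool f/r -0.0588 0.0062 cradle x,y -0.1545 0.0059
side sieve [ 0.5048 -0.074 ] head 81.9 n 281 res 0.0006 tool f/r -0.0603 0.0061 cradle x,y -0.1529 0.0047
```

View pics/p2side.png

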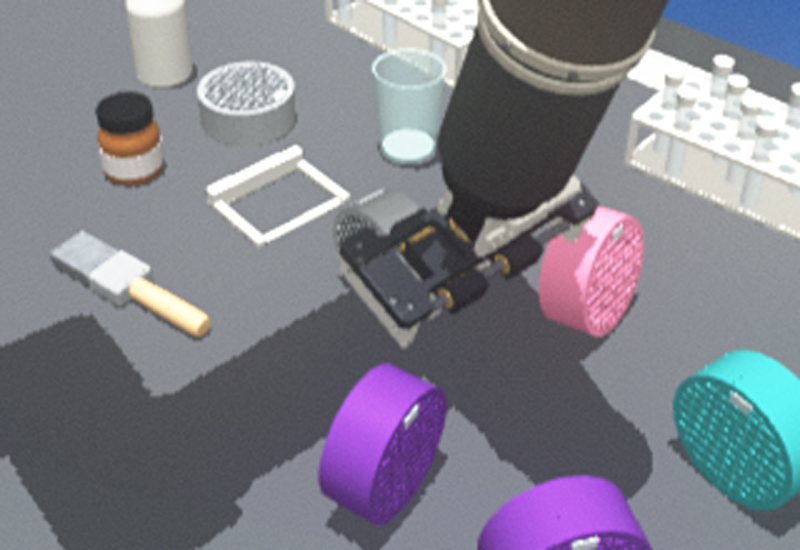

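View pics/p2scene.png

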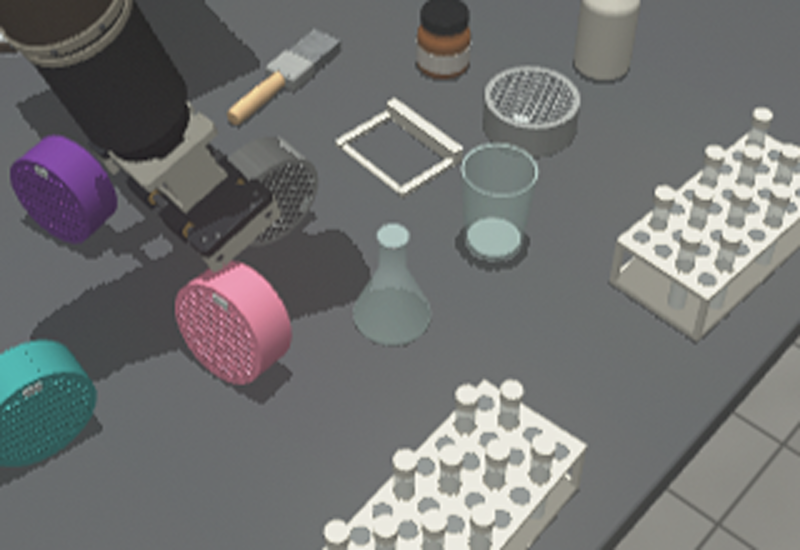

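The force reading is 6 N upward. The gripper's tilted body is brushing the top of the pink look-alike, so I'll raise it a little while moving forward out of there.

```bash
python3 -m crank '[{"linear":[0,0,0.12],"rot":[0,0,0],"hand":0.2},{"linear":[0.01,0.1,0.05],"rot":[0,0,0],"hand":0.2},{"linear":[0.0,0.1,0],"rot":[0,0,0],"hand":0.2},{"linear":[0.0,0.1,-0.03],"rot":[0,0,0],"hand":0.2},{"linear":[0.0,0.1,-0.04],"rot":[0,0,0],"hand":0.2},{"linear":[0.0,0.1,-0.1],"rot":[0,0,0],"hand":0.2}]';python3 -c "
from look import *
look((.506,-.04),82,'p3')"
```

```text
clock: 8.6
tool_pos: [0.5024, -0.1015, 0.0402]
orientation: [-6.0, 71.1, 76.6]
force: [-0.3, -0.6, -0.6]
opening: 0.0172
8.6 tcp [ 0.5024 -0.1015  0.0402] point [ 0.075  0.314 -0.946] toolhead 82.29997112176125 F [-0.3 -0.6 -0.6]
scene sieve [ 0.5079 -0.0414] head 82.7 n 538 res 0.001 tool f/r -0.0603 0.0021 cradle x,y -0.1202 0.0051
side sieve [ 0.5092 -0.0413] head 81.8 n 274 res 0.0006 tool f/r -0.0606 0.0018 cradle x,y -0.1199 0.0039
```

View pics/p3scene.png

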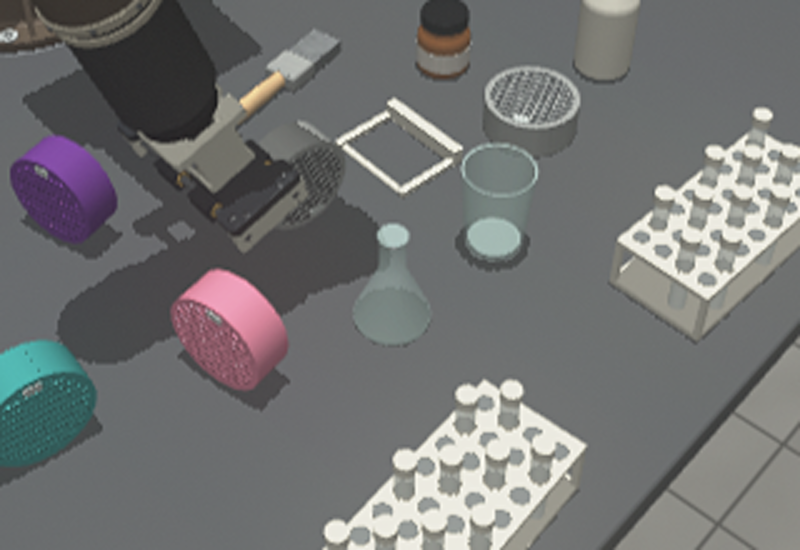

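```bash
python3 -m crank '[{"linear":[0.01,0.1,-0.06],"rot":[0,0,0],"hand":0.2},{"linear":[0.01,0.1,-0.06],"rot":[0,0,0],"hand":0.2},{"linear":[0.01,0.1,-0.05],"rot":[0,0,0],"hand":0.2},{"linear":[0.01,0.1,0],"rot":[0,0,0],"hand":0.2},{"linear":[0.01,0.1,0],"rot":[0,0,0],"hand":0.2},{"linear":[0.01,0.1,0],"rot":[0,0,0],"hand":0.2},{"linear":[0.01,0.1,0],"rot":[0,0,0],"hand":0.2},{"linear":[0.01,0.1,0],"rot":[0,0,0],"hand":0.2},{"linear":[0.01,0.1,0],"rot":[0,0,0],"hand":0.2},{"linear":[0.01,0.1,0],"rot":[0,0,0],"hand":0.2}]';python3 -c "
from look import *
look((.515,.02),82,'p4')"
```

```text
clock: 9.95
tool_pos: [0.5083, -0.0373, 0.0286]
orientation: [-5.8, 71.1, 76.9]
force: [-0.5, -0.6, -0.2]
opening: 0.0176
9.95 tcp [ 0.5083 -0.0373  0.0286] point [ 0.074  0.315 -0.946] toolhead 82.30140065669787 F [-0.5 -0.6 -0.2]
scene sieve [0.5163 0.0205] head 83.6 n 442 res 0.0011 tool f/r -0.0583 -0.0015 cradle x,y -0.0578 0.0036
side sieve [0.5164 0.0141] head 82.1 n 291 res 0.001 tool f/r -0.052 -0.001 cradle x,y -0.0641 0.0028
```

View pics/p4scene.png

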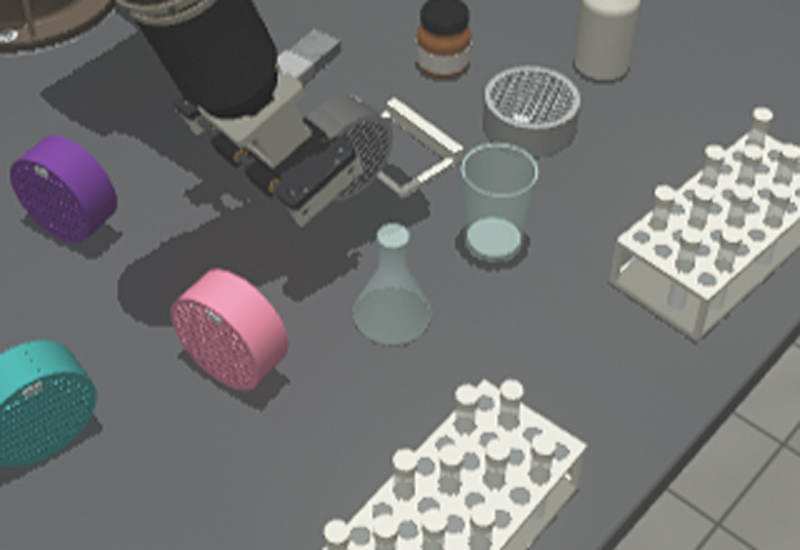

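```bash
python3 -m crank '[{"linear":[0.01,0.08,0],"rot":[0,0,0],"hand":0.2},{"linear":[0.01,0.08,0],"rot":[0,0,0],"hand":0.2},{"linear":[0.01,0.08,0],"rot":[0,0,0],"hand":0.2},{"linear":[0.01,0.08,0],"rot":[0,0,0],"hand":0.2},{"linear":[0.01,0.08,0],"rot":[0,0,0],"hand":0.2},{"linear":[0.01,0.08,0],"rot":[0,0,0],"hand":0.2}]';python3 -c "
from look import *
look((.520,.045),83,'p5')"
```

```text
clock: 10.8
tool_pos: [0.5128, -0.0109, 0.0294]
orientation: [-6.4, 71.4, 76.4]
force: [-1.5, -2.7, 2.7]
opening: 0.0176
10.8 tcp [ 0.5128 -0.0109  0.0294] point [ 0.075  0.31  -0.948] toolhead 82.40957683857926 F [-1.5 -2.7  2.7]
scene sieve [0.5214 0.052 ] head 84.9 n 446 res 0.0017 tool f/r -0.0634 -0.003 cradle x,y -0.0259 0.002
side sieve [0.5191 0.039 ] head 80.5 n 268 res 0.0021 tool f/r -0.0503 0.0021 cradle x,y -0.039 0.0028
```

```bash
python3 -m crank '[{"linear":[0.01,0.08,0],"rot":[0,0,0],"hand":0.2},{"linear":[0.01,0.08,0],"rot":[0,0,0],"hand":0.2}]'; python3 -m crank '[{"linear":[0.01,0.08,0],"rot":[0,0,0],"hand":0.2}]';python3 -c "
from look import *
look((.522,.06),83,'p6')"
```

```text
clock: 11.15
tool_pos: [0.514, -0.0001, 0.0293]
orientation: [-6.3, 71.4, 76.4]
force: [-0.6, -0.6, 0.5]
opening: 0.0173
clock: 11.28
tool_pos: [0.5146, 0.0054, 0.0292]
orientation: [-6.2, 71.3, 76.5]
force: [0.8, 0.3, -0.5]
opening: 0.0171
11.275 tcp [0.5146 0.0054 0.0292] point [ 0.075  0.311 -0.947] toolhead 82.37389851151912 F [ 0.8  0.3 -0.5]
scene sieve [0.5232 0.068 ] head 83.6 n 430 res 0.0022 tool f/r -0.0631 -0.0016 cradle x,y -0.0098 0.0019
side sieve [0.5218 0.0605] head 82.7 n 287 res 0.002 tool f/r -0.0556 -0.0001 cradle x,y -0.0174 0.0025
```

View pics/p6side.png

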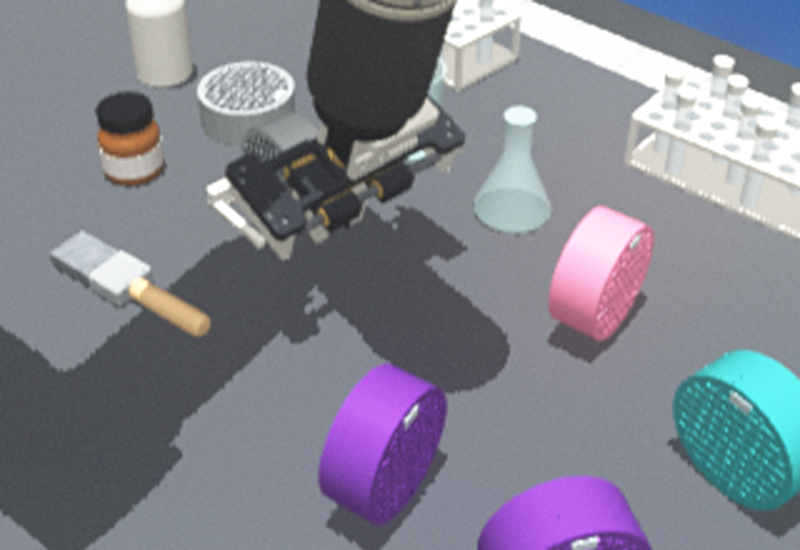

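The push force has fallen to about zero and the sieve is passing the crest. I'll wait a moment and look again before moving any further.

```bash
python3 -m crank '[{"linear":[0,0,0],"rot":[0,0,0],"hand":0.2},{"linear":[0,0,0],"rot":[0,0,0],"hand":0.2},{"linear":[0,0,0],"rot":[0,0,0],"hand":0.2},{"linear":[0,0,0],"rot":[0,0,0],"hand":0.2}]';python3 -c "
from look import *
look((.524,.07),83,'p7')"
```

```text
clock: 11.88
tool_pos: [0.5145, 0.0056, 0.0291]
orientation: [-6.2, 71.3, 76.6]
force: [0.5, 0.3, 0.6]
opening: 0.0176
11.875 tcp [0.5145 0.0056 0.0291] point [ 0.074  0.311 -0.947] toolhead 82.41699689110203 F [0.5 0.3 0.6]
scene sieve [0.5243 0.0793] head 82.5 n 525 res 0.0013 tool f/r -0.0744 -0.0 cradle x,y 0.0016 0.0021
side sieve [0.525  0.0749] head 85.7 n 322 res 0.0009 tool f/r -0.0699 -0.0053 cradle x,y -0.0027 0.0009
```

View pics/p7scene.png

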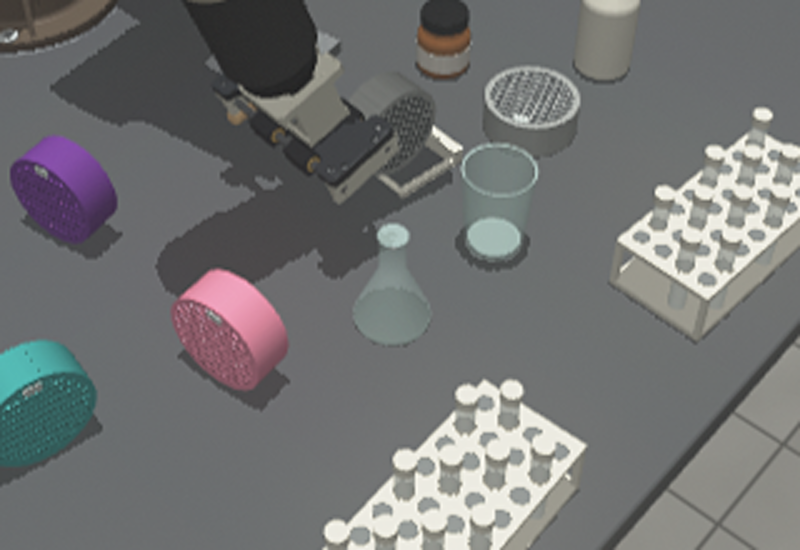

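The sieve is seated at cradle x ≈ 0. Now I'll back off and up, then verify.

```bash
python3 -m crank '[{"linear":[-0.03,-0.25,0.05],"rot":[0,0,0],"hand":0.2},{"linear":[-0.05,-0.4,0.3],"rot":[0,0,0],"hand":0.2},{"linear":[-0.05,-0.4,0.5],"rot":[0,0,0],"hand":0.2},{"linear":[-0.05,-0.3,0.7],"rot":[0,0,0],"hand":0.2},{"linear":[0,-0.2,0.8],"rot":[0,0,0],"hand":0.2},{"linear":[0,-0.2,0.8],"rot":[0,0,0],"hand":0.2},{"linear":[0,0,0],"rot":[0,0,0],"hand":0.2},{"linear":[0,0,0],"rot":[0,0,0],"hand":0.2}]';python3 -c "
from look import *
look((.524,.07),83,'p8')"
```

```text
clock: 12.98
tool_pos: [0.4998, -0.1084, 0.2245]
orientation: [-6.0, 71.5, 76.6]
force: [0.5, 0.3, -1.7]
opening: 0.0178
12.975 tcp [ 0.4998 -0.1084  0.2245] point [ 0.074  0.309 -0.948] toolhead 82.3007807219868 F [ 0.5  0.3 -1.7]
scene sieve [0.5245 0.0798] head 83.1 n 992 res 0.0011 tool f/r -0.1898 -0.0018 cradle x,y 0.0021 0.0019
side sieve [0.5254 0.0786] head 84.4 n 1159 res 0.0007 tool f/r -0.1886 -0.0073 cradle x,y 0.001 0.001
```

View pics/p8scene.png

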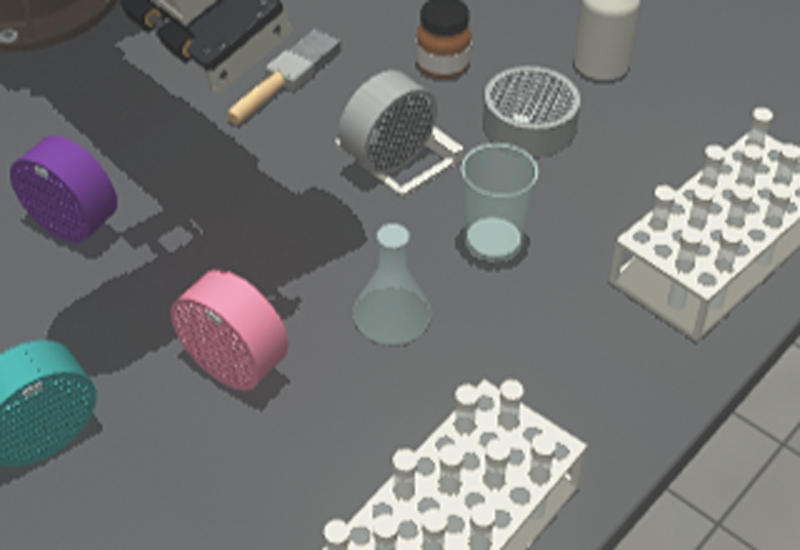

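View pics/p8side.png

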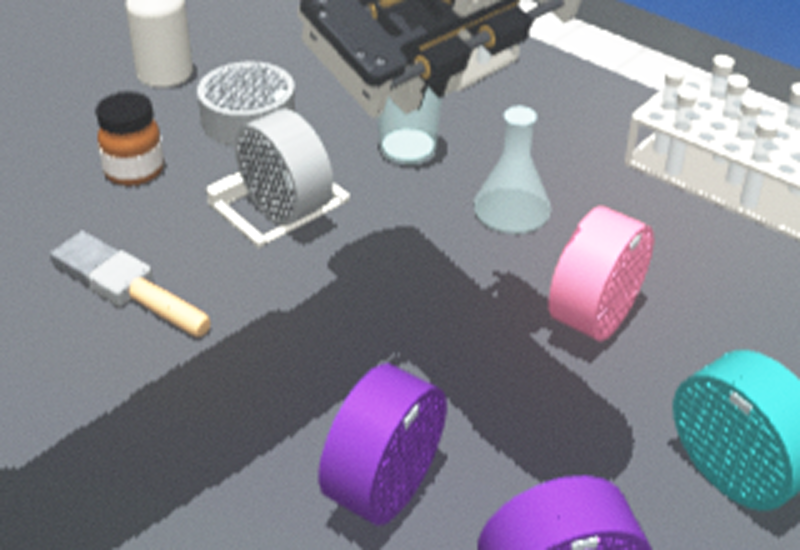

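The sieve is standing in the cradle. Next, check where the plate is to confirm how far it turned.

Run:
```python
from plant import eyes
import cv2,numpy as np
from h import *
A=eyes.snapshot("scene");B=eyes.snapshot("side")
np.savez("sceneE.npz",**A);np.savez("sideE.npz",**B)
a=cv2.resize(A["image"][203:255,308:364,::-1],(400,371),interpolation=2);b=cv2.resize(B["image"][220:275,265:320,::-1],(400,371),interpolation=2)
cv2.imwrite("pics/plate.png",cv2.convertScaleAbs(np.hstack([a,b]),alpha=1.3))
cu=np.radians(83.5);u=np.array([np.cos(cu),np.sin(cu),0]);t=np.array([u[1],-u[0],0]);c=np.array([.525,.079,.05])
for ang in(180,240,270,300,330):
    k=.04*(np.sin(np.radians(ang))*u+np.cos(np.radians(ang))*np.array([0,0,1]))
    p,q=proj(A,c+k+.02*t),proj(B,c+k-.02*t)
    print(ang,((p-[308,203])*[400/56,371/52]).round(),((q-[265,220])*[400/55,371/55]+[400,0]).round())
```

```text
180 [229. 298.] [554. 292.]
240 [157. 301.] [615. 295.]
270 [145. 266.] [622. 256.]
300 [156. 217.] [608. 200.]
330 [188. 166.] [577. 143.]
```

View pics/plate.png

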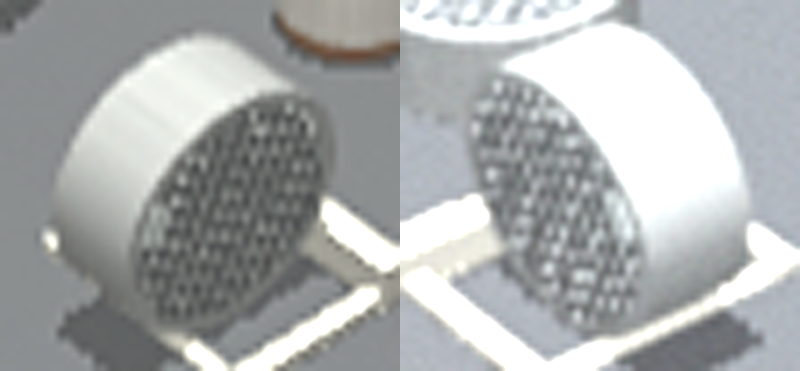

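The plate shows at (157,220) in the scene crop and (617,215) in the side crop. That is about 295° of turn, so it passed the bottom. I'll do a last check of stillness and of the other things, then hand in.

Run:
```python
from m import *
from plant import ticket
for n,bx in dict(scene=dict(flask=(320,268,354,317),flat=(385,207,412,240),wb=(410,160,436,212)),side=dict(jar=(217,217,246,252),brush=(200,272,266,316),wb=(230,158,258,214))).items():
    a,b=load(n+"0.npz")["image"],load(n+"E.npz")["image"]
    for k,(x0,y0,x1,y1) in bx.items():
        g=lambda i:cv2.Canny(i[y0:y1,x0:x1],60,150).astype(np.float32)
        print(n,k,cv2.phaseCorrelate(g(a),g(b)))
for n in("scene","side"): print(sieve_fit([load(n+"E.npz")],(.525,.079),.08,np.radians(83)))
print(ticket.close_job())
```

```text
scene flask ((-0.22206157838622786, 0.3200533723801904), 0.6050158664915297)
scene flat ((0.6139163499913387, 0.014221330129242205), 0.5472955480524542)
scene wb ((0.6782965424625367, -0.08881613676564726), 0.7823360515720069)
side jar ((0.08488524660655905, 0.09906815054124607), 1.003818804246408)
side brush ((-0.571810696827221, 0.2824016236301219), 0.5927151447460975)
side wb ((-0.04746356640355209, 0.050514493969387786), 0.9307679772377014)
(array([0.52456764, 0.07974054, 1.45169917]), 997, np.float64(0.0011283912507857909))
(array([0.52543491, 0.07863776, 1.47436541]), 1149, np.float64(0.0007604936902278932))
the job is handed in; nothing more can be done
None
```

The sieve is standing upright in the cradle between the front bar and back stop, and the job is handed in at about 13 s.

**What I did:** I gripped the grey sieve lightly where it stood and turned it about 5° on the spot, without lifting, to aim it at the cradle. The grip also slid it about 6 mm sideways. I then released it and rolled it about 260 mm from behind with two nearly closed fingers, over the front bar (about 3 N), and backed off.

**Last checks:**
- **Position:** the sieve's centre is 1–2 mm from the cradle origin along it and 1–2 mm across it. Its heading is within about 1° of the cradle's, and two looks a moment apart agreed to within about 1 mm.
- **Turn:** the plate sits at about 295° of turn, close to the 302° expected from pure rolling, so it came down through the bottom on the way.
- **Other things:** the flask, flat sieve, jar, wash bottle and brush moved less than 1 pixel between the first and last pictures. I checked the beaker only by eye; it looks unmoved.

**What went less well:**
- **Contact with the pink look-alike:** the tilted gripper body brushed it at about 6 N and rolled it back slightly. It stayed upright and is not one of the listed things.
- **Views disagreeing:** while the gripper hid part of the sieve, the two camera fits differed by up to about 13 mm. They agreed to about 1 mm once the view was clear.

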